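# Make up two ingredient trays

## Task

Make up two ingredient trays from the stock on the worktop. The tray with the divider gets the lemon in one compartment and a garlic bulb in the other; the plain undivided tray gets the other garlic bulb and the shaker, standing upright. Set everything down on the tray floors without dropping it, and leave the jar and the onion where they stand.

Things in the scene. Friction and masses are not known exactly. Their poses are not given: they have to be found in the camera images.
- divided_tray: fixed stainless prep tray, 172 x 112 mm, 22 mm high, open on top, with one 4 mm divider across its middle, as high as the walls, that makes two equal compartments, each 80 mm (y) x 104 mm (x) inside, centred at x = 0, y = -42 and +42 mm. Origin: centre of its underside; its y axis runs along the length, x across, z up. Inner floor 3 mm above the origin; walls 4 mm thick.
- plain_tray: fixed stainless prep tray, 172 x 112 mm, 22 mm high, open on top, without a divider: one space, 164 mm (y) x 104 mm (x) inside. Origin: centre of its underside; its y axis runs along the length, x across, z up. Inner floor 3 mm above the origin; walls 4 mm thick.
- lemon_mid (a point): lemon lying on its side, 71 mm long (its x axis), 53 mm wide (y), 51 mm high, about 85 g; may roll if pushed. This point is its centre, 25.5 mm above the worktop at the start; its z axis points up then.
- shaker_mid (a point): slim glass shaker with a domed metal top, 44 mm in diameter, 90 mm high, about 100 g, standing; straight-sided up to 66 mm. This point is its centre, 45 mm above the worktop at the start; its z axis points up then.
- jar: bystander: squat glass jar with a lid, 62 mm in diameter, 99 mm high, standing behind the stock. Origin: centre of its underside, z up.
- onion: bystander: large onion, 82 mm wide, 94 mm high, behind the jar. Origin: centre of its underside, z up.
- garlic_a_mid (a point): one of two like garlic bulbs, either serves for either tray; 53 mm wide and 53 mm high, about 31 g, standing. This point is its centre, 26.5 mm above the worktop at the start; its z axis points up then.
- garlic_b_mid (a point): one of two like garlic bulbs, either serves for either tray; 53 mm wide and 53 mm high, about 31 g, standing. This point is its centre, 26.5 mm above the worktop at the start; its z axis points up then.
Things that resemble listed ones, but are neither listed nor needed, are in the scene too. What is shaped like the part that bears garlic_a_mid but orange or red is not meant.

How it is judged:
At the end, for the whole second after the job is handed in: All four at rest (below 0.02 m/s) on the floors of their trays: centre within 36 mm of the tray's middle across and 68 mm along, height within -12/+9 mm of resting on its floor; lemon and garlic over 20 mm from the divider on either side of it; shaker within 0.2 rad of upright (x of lemon_mid in the frame of divided_tray between -0.036 and 0.036 m and y of lemon_mid in the frame of divided_tray between -0.068 and 0.068 m and z of lemon_mid in the frame of divided_tray between 0.0165 and 0.0375 m and x of shaker_mid in the frame of plain_tray between -0.036 and 0.036 m and y of shaker_mid in the frame of plain_tray between -0.068 and 0.068 m and z of shaker_mid in the frame of plain_tray between 0.036 and 0.057 m and angle between shaker_mid's own z axis and vertical below 0.2 rad and ((x of garlic_a_mid in the frame of divided_tray between -0.036 and 0.036 m and y of garlic_a_mid in the frame of divided_tray between -0.068 and 0.068 m and z of garlic_a_mid in the frame of divided_tray between 0.0175 and 0.0385 m and x of garlic_b_mid in the frame of plain_tray between -0.036 and 0.036 m and y of garlic_b_mid in the frame of plain_tray between -0.068 and 0.068 m and z of garlic_b_mid in the frame of plain_tray between 0.0175 and 0.0385 m and ((y of garlic_a_mid in the frame of divided_tray above 0.02 m and y of lemon_mid in the frame of divided_tray below -0.02 m) or (y of lemon_mid in the frame of divided_tray above 0.02 m and y of garlic_a_mid in the frame of divided_tray below -0.02 m))) or (x of garlic_b_mid in the frame of divided_tray between -0.036 and 0.036 m and y of garlic_b_mid in the frame of divided_tray between -0.068 and 0.068 m and z of garlic_b_mid in the frame of divided_tray between 0.0175 and 0.0385 m and x of garlic_a_mid in the frame of plain_tray between -0.036 and 0.036 m and y of garlic_a_mid in the frame of plain_tray between -0.068 and 0.068 m and z of garlic_a_mid in the frame of plain_tray between 0.0175 and 0.0385 m and ((y of garlic_b_mid in the frame of divided_tray above 0.02 m and y of lemon_mid in the frame of divided_tray below -0.02 m) or (y of lemon_mid in the frame of divided_tray above 0.02 m and y of garlic_b_mid in the frame of divided_tray below -0.02 m)))) and linear speed of each of garlic_a, garlic_b, lemon, shaker below 0.02 m/s); the robot touches nothing.
It fails at once if the jar is moved more than 20 mm or knocked over (distance of jar from where it was at the start of the episode above 0.02 m or angle between jar's own z axis and vertical above 0.3 rad).
It fails at once if the onion is moved more than 20 mm or knocked over (distance of onion from where it was at the start of the episode above 0.02 m or angle between onion's own z axis and vertical above 0.3 rad).
It fails at once if one of the four things is dropped or thrown (faster than 0.7 m/s out of the fingers) ((linear speed of garlic_a above 0.7 m/s and contact force between the fingers and garlic_a below 0.05 N) or (linear speed of garlic_b above 0.7 m/s and contact force between the fingers and garlic_b below 0.05 N) or (linear speed of lemon above 0.7 m/s and contact force between the fingers and lemon below 0.05 N) or (linear speed of shaker above 0.7 m/s and contact force between the fingers and shaker below 0.05 N)).
It also fails if it takes over 93 s, if anything falls off the work surface, if the arm or the gripper's body presses on something with over 40 N, if the wrist force passes 120 N, or if a joint passes its speed limit or range.

## Robot

A 7-joint arm with a two-finger parallel gripper is mounted at the origin on a cart in front of the work surface, level with it; the furniture and walls round the work are solid. World frame = base frame: x ahead of the robot, y to its left, z up, the work surface at z = 0. Lengths are in m, angles in rad, forces in N, time in s.
With the tool pointing down it reaches from about 0.425 to 0.825 m from the base axis. Payload 3.6 kg.
Tool frame: the origin (TCP) lies at the very end of the fingers, on their centre line; the grasp point (between the pads) lies behind it (env.hold_point_z is the z of the grasp point in the tool frame, in m); z points along the fingers, y is the line along which they close (so a half turn about z gives the same grasp; the last joint's range is limited). The gripper opens to 85 mm and grips with 20 to 120 N. Pads are 22 mm wide; open, the fingers measure 114 mm over their backs; the gripper's body (76 mm by 85 mm) begins 54 mm behind the grasp point. The pads swing forward as they close: fully open they stand 13 mm farther back than shut.
Start: joints at [1.23, 0.615, -0.013, 1.423, 0.008, 1.103, -0.04], TCP at [0.201, -0.618, 0.231] pointing down, gripper open.
Joint ranges: [-3.12, 3.12], [-0.3, 2.06], [-1.34, 1.32], [0.26, 2.42], [-1.36, 4.5], [0.01, 1.98], [-2.84, 2.84]. Speed limits (rad/s): [2.79, 2.79, 3.14, 3.14, 3.14, 3.14, 3.14].

## Interface

Orientations are given as a 3x3 rotation matrix whose columns are the frame's x, y, z axes.
In Python, from rig import observe, viewer, order, env gives the robot as it stands.
- The arm moves only by the tool send_rows, never from a script. Its arguments are lists of equal length, an entry for each row: "travel": the shift along the tool's x, y, z in cm, a list of three; "yaw": the turn about the tool's z in degrees; "hand": the finger opening in cm, from 0 to 8.54. In form: {"travel": [[tx, ty, tz], ...], "yaw": [yaw, ...], "hand": [hand, ...]}. A call has 1 to 20 rows; each row shifts and turns the commanded pose from where the row before left it, along the tool's axes as they then stand; what a row does not reach is not made up. A row lasts 1/8 s, in which the tool goes at most 62.5 mm and 10.7 degrees, less where a joint would pass 70% of its speed; a pose out of reach is approached as far as the arm can. A call is refused whole if a number of a shift passes 6.25 or a number of a turn 10.7, either way. A call with a gripper value outside its range is refused whole. The fingers move at their own pace and stop on an object; "grip_force" is the grip in N (left out, the last holds). Time passes only in rows, so rows that do not move let the fingers close. It gives the time, the measured TCP pose, the force, the opening and the grip force at its end, in the units of the state.
- observe(): the state, without advancing time (a new reading comes with each control period).
- viewer.camera(name): name is "side" or "top" or "wrist"; returns the picture (480x640x3 uint8, red, green, blue); there is no depth.
- viewer.get_calibration(name): a dict with "camera_matrix" (3x3 intrinsics, pixels), "xyz" and "attitude" of the camera in the world. Camera axes: x right, y down, z forward; pixel columns grow to the right and rows downward; lengths in m; the calibration is good to about 2 mm. The wrist camera is an equidistant fisheye: a pixel r from the principal point sees the ray r / f radians off the axis. A picture is of the moment at which its call begins: read the wrist's pose just before it. get_calibration takes no time and is no camera call; for the wrist camera it gives the pose at the moment of the call.
- order.close_job(): hands the job in; it is judged then, once.
The state is a dict: "clock": time; "joints": joint angles; "joint_velocities": joint speeds; "joint_efforts": joint torques, N m; "eef_pos": TCP position; "eef_rot": TCP orientation; "contact_force": force on the tool from outside, world axes, zero at the start; "wrist_torque": the same for the moment, N m; "gripper_width": opening from 0.0 (shut) to 1.0 (fully open); "grip_force": force on a finger pad.
Only numpy, scipy, OpenCV 4.12 (cv2) and the standard library are available. Lean on these libraries where they do the work, as an engineer would, in place of code of your own. Each camera call takes 0.05 s, during which the arm holds its last target. There are 200 camera calls.

## Working session

There is one attempt and no reset: what is moved stays moved. The work goes in short steps, Python scripts to look and compute and a tool call to move; the robot and the scene stay as the last step left them, time stands still between calls to the robot, and variables do not carry over. Pictures are saved under pics/ and viewed, at most 14 in all, crops included, and the job is handed in when it is done.

Besides the shell and the picture viewer there is one more tool, called after ">>>" as a command line: name --pt "numbers of a row" for each row, then --argument value for the rest. send_rows: Moves the arm, as the interface text tells. Its arguments: {"type":"object","properties":{"travel":{"type":"array","items":{"type":"array","items":{"type":"number"}}},"yaw":{"type":"array","items":{"type":"number"}},"hand":{"type":"array","items":{"type":"number"}},"grip_force":{"type":"number"}},"required":["travel","yaw","hand"]}

```bash
mkdir -p pics; ls
python3 - <<'E'
from rig import observe, viewer, order, env
import cv2,numpy as np
np.set_printoptions(precision=4,suppress=True)
for n in ("top","side"):
    c=viewer.get_calibration(n); print(n,c)
    cv2.imwrite(f"pics/{n}0.png",viewer.camera(n)[:,:,::-1])
s=observe(); print(s, env.hold_point_z)
E
```

```text
pics
top {'camera_matrix': array([[444.7581,   0.    , 325.6167],
       [  0.    , 444.7581, 246.2248],
       [  0.    ,   0.    ,   1.    ]]), 'xyz': array([ 0.4308, -0.0381,  1.1762]), 'attitude': array([[-0.0145, -0.9887,  0.1492],
       [-0.9999,  0.0152,  0.0032],
       [-0.0054, -0.1491, -0.9888]])}
side {'camera_matrix': array([[602.777 ,   0.    , 311.124 ],
       [  0.    , 602.777 , 234.1477],
       [  0.    ,   0.    ,   1.    ]]), 'xyz': array([ 0.3785, -1.3938,  0.7   ]), 'attitude': array([[ 0.9881, -0.0418,  0.1481],
       [-0.1522, -0.4078,  0.9003],
       [ 0.0227, -0.9121, -0.4093]])}
{'clock': 0.1, 'joints': array([ 1.2295,  0.6158, -0.0126,  1.4248,  0.0081,  1.1035, -0.0404]), 'joint_velocities': array([-0.001 , -0.001 ,  0.0006, -0.0056,  0.0009, -0.0003, -0.0002]), 'joint_efforts': array([  0.0009, -47.0385,   0.2602, -17.1569,   0.0101,   0.0059,
        -0.    ]), 'eef_pos': array([ 0.201 , -0.6174,  0.2302]), 'eef_rot': array([[ 0.9509,  0.3096, -0.0008],
       [ 0.3097, -0.9508,  0.0023],
       [-0.    , -0.0024, -1.    ]]), 'contact_force': array([ 0.5076, -0.1989, -0.1944]), 'wrist_torque': array([-0.0393,  0.0035, -0.0115]), 'grip_force': 0.0, 'gripper_width': 0.9981802736814327} -0.0187
```

View pics/top0.png

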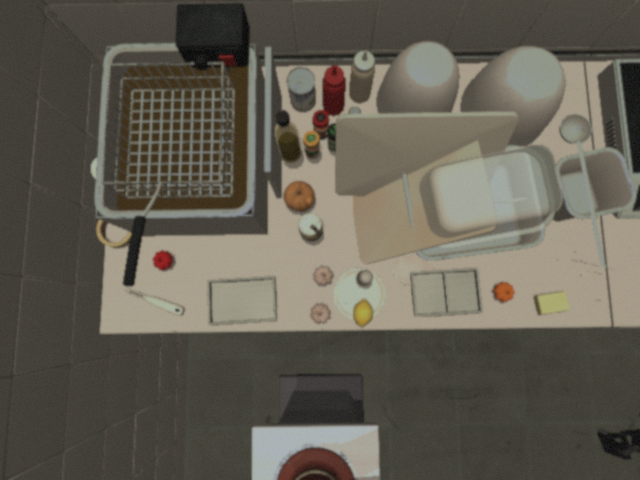

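View pics/side0.png

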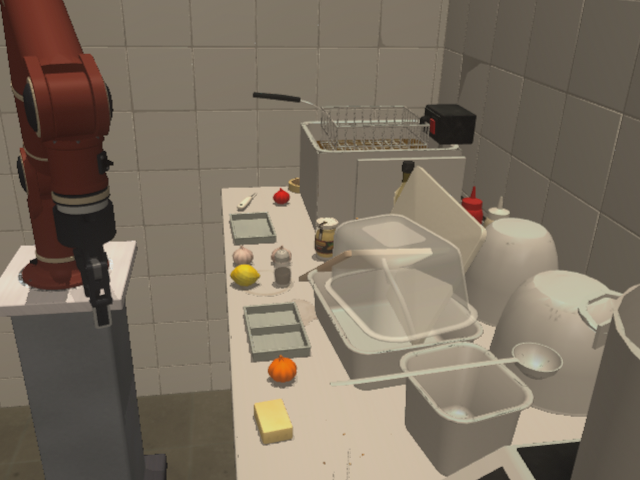

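Top view: the two pale bulbs are at (323,275) and (320,313). The similar things at (163,260) red and (504,292) orange are the excluded colours. The shaker is at (364,278), the lemon at (363,313), the plain tray at (243,300), the divided tray at (446,293), the jar at (311,228) and the onion at (299,195). I'll confirm with a crop and measure.

```bash
cat > h.py <<'E'
import cv2,numpy as np
from rig import observe, viewer, order, env
np.set_printoptions(precision=4,suppress=True)
def ray(n,uv,c=None):
    c=c or viewer.get_calibration(n); K=c['camera_matrix']; x=(uv[0]-K[0,2])/K[0,0]; y=(uv[1]-K[1,2])/K[1,1]
    if n=='wrist':
        r=np.hypot(x,y); d=np.array([x/r*np.sin(r),y/r*np.sin(r),np.cos(r)]) if r>1e-9 else np.array([0,0,1.])
    else: d=np.array([x,y,1.])
    return np.array(c['xyz']),np.array(c['attitude'])@d
def onplane(n,uv,z,c=None):
    o,d=ray(n,uv,c); return o+d*(z-o[2])/d[2]
def project(n,p):
    c=viewer.get_calibration(n);q=np.array(c['attitude']).T@(np.array(p)-c['xyz']);K=c['camera_matrix'];return (K@(q/q[2]))[:2]
E
python3 - <<'E'
from h import *
t=cv2.imread('pics/top0.png'); s=cv2.imread('pics/side0.png')
a=cv2.resize(t[215:335,200:500],None,fx=2.6,fy=2.6,interpolation=cv2.INTER_CUBIC)
b=cv2.resize(s[205:365,220:420],None,fx=1.75,fy=1.75,interpolation=cv2.INTER_CUBIC)
out=np.zeros((a.shape[0]+b.shape[0],a.shape[1],3),np.uint8); out[:a.shape[0]]=a; out[a.shape[0]:,:b.shape[1]]=b
cv2.imwrite('pics/crop.png',out); print(out.shape)
for nm,uv,z in [('g1',(323,275),.0265),('g2',(320,313),.0265),('shaker',(364,277),.07),('lemon',(363,313),.0255),('jar',(311,222),.09),('onion',(299,195),.05)]:
    print(nm,onplane('top',uv,z))
for nm,uv,z in [('g',(243,256),.0265),('g',(281,255),.0265),('shaker',(283,267),.045),('lemon',(245,275),.0255)]:
    print('side',nm,onplane('side',uv,z))
for k in ([(209,281),(276,278),(277,320),(211,324)],[(411,273),(478,270),(480,313),(414,316)]):
    P=np.array([onplane('top',uv,.022) for uv in k]); print(P,P.mean(0))
E
```

```text
(592, 780, 3)
g1 [ 0.529  -0.0265  0.0265]
g2 [ 0.4319 -0.0175  0.0265]
shaker [ 0.5188 -0.1289  0.07  ]
lemon [ 0.4303 -0.1275  0.0255]
jar [0.6563 0.0009 0.09  ]
onion [0.7368 0.033  0.05  ]
side g [ 0.4313 -0.0275  0.0265]
side g [ 0.5267 -0.0319  0.0265]
side shaker [ 0.5204 -0.1337  0.045 ]
side lemon [ 0.431  -0.1273  0.0255]
[[0.5183 0.2698 0.022 ]
 [0.5234 0.0957 0.022 ]
 [0.4157 0.0929 0.022 ]
 [0.4081 0.262  0.022 ]] [0.4664 0.1801 0.022 ]
[[ 0.5312 -0.2552  0.022 ]
 [ 0.5364 -0.4294  0.022 ]
 [ 0.4259 -0.4273  0.022 ]
 [ 0.4208 -0.2581  0.022 ]] [ 0.4786 -0.3425  0.022 ]
```

View pics/crop.png

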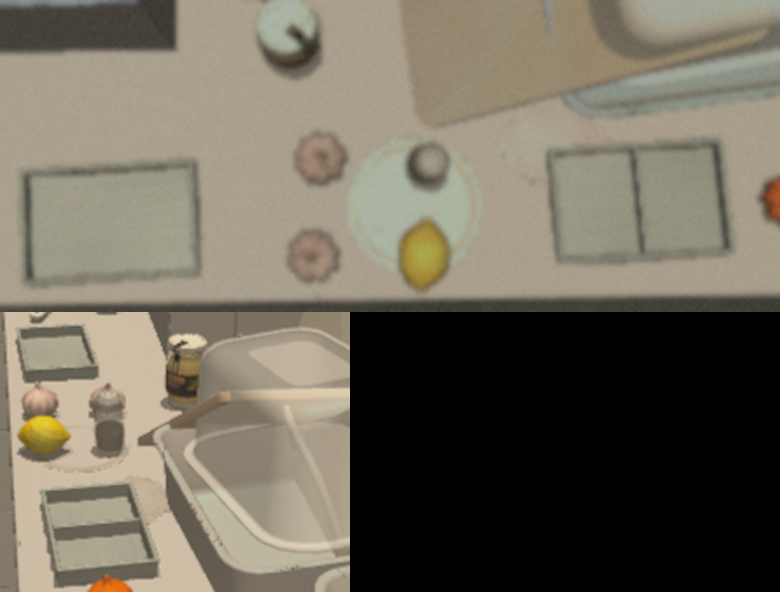

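The crop confirms it: two pale pink garlic bulbs, the lemon with its long axis roughly along world x, the shaker, and two empty trays. I'll go above the lemon with the tool y axis along world -y, then look with the wrist camera.

>>> send_rows --pt "0 0 0" --pt "0 0 0" --pt "1.9 -4.1 0" --pt "1.9 -4.1 0" --pt "1.9 -4.1 0" --pt "1.9 -4.1 0" --pt "1.9 -4.1 0" --pt "1.9 -4.1 0" --pt "1.9 -4.1 0" --pt "1.9 -4.1 0" --pt "1.9 -4.1 0" --pt "1.9 -4.1 0" --pt "1.9 -4 0" --pt "2 -4 0" --pt "0 0 0" --pt "0 0 0" --yaw '[9,9,0,0,0,0,0,0,0,0,0,0,0,0,0,0]' --hand '[8.5,8.5,8.5,8.5,8.5,8.5,8.5,8.5,8.5,8.5,8.5,8.5,8.5,8.5,8.5,8.5]'

```text
clock: 2.1
eef_pos: [0.4293, -0.1285, 0.2311]
eef_rot: [[1.0, 0.0, -0.001], [0.0, -1.0, -0.0], [-0.001, 0.0, -1.0]]
contact_force: [0.5, 0.8, -0.1]
gripper_width: 0.997
grip_force: 0.0
```

Run:
```python
from h import *
s=observe(); print(s['clock'],s['eef_pos'],s['eef_rot'],s['joints'])
c=viewer.get_calibration('wrist'); im=viewer.camera('wrist')[:,:,::-1]; cv2.imwrite('pics/w1.png',im)
import pickle; pickle.dump(c,open('w1.pkl','wb')); print(c)
t=cv2.imread('pics/top0.png'); h=cv2.cvtColor(t,cv2.COLOR_BGR2HSV)
m=cv2.inRange(h,(15,130,80),(35,255,255)); m[:,:340]=0;m[:,390:]=0;m[:290]=0
k=max(cv2.findContours(m,0,2)[0],key=cv2.contourArea); print(cv2.contourArea(k),cv2.fitEllipse(k))
```

```text
2.1 [ 0.4293 -0.1285  0.2311] [[ 1.      0.0003 -0.0011]
 [ 0.0003 -1.     -0.0005]
 [-0.0011  0.0005 -1.    ]] [ 0.2739  0.3071 -0.0424  1.9751  0.0179  0.8607 -1.3487]
{'camera_matrix': array([[371.6483,   0.    , 317.1158],
       [  0.    , 371.6483, 235.7651],
       [  0.    ,   0.    ,   1.    ]]), 'xyz': array([ 0.4986, -0.1282,  0.3739]), 'attitude': array([[-0.0003, -0.962 , -0.2731],
       [-1.    ,  0.0006, -0.0009],
       [ 0.001 ,  0.2731, -0.962 ]])}
304.0 ((362.5284423828125, 312.8016052246094), (16.592540740966797, 23.929676055908203), 4.437559604644775)
```

View pics/w1.png

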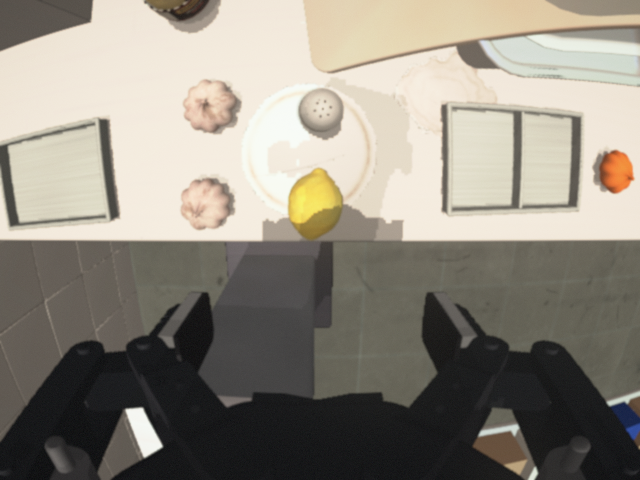

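The wrist view shows the lemon at (315,205), the shaker top at (321,110), garlic at (210,106) and (207,204), and both trays. I'll convert these and get the lemon's axis.

Run:
```python
from h import *
import pickle; c=pickle.load(open('w1.pkl','rb')); im=cv2.imread('pics/w1.png'); h=cv2.cvtColor(im,cv2.COLOR_BGR2HSV)
m=cv2.inRange(h,(15,120,60),(38,255,255)); m[:,:270]=0;m[:,360:]=0;m[245:]=0;m[:160]=0
k=max(cv2.findContours(m,0,2)[0],key=cv2.contourArea)
P=np.array([onplane('wrist',q[0],.0255,c)[:2] for q in k],np.float32)
print('lemon',cv2.minAreaRect(P),cv2.fitEllipse(P), P.min(0),P.max(0))
for n,uv,z in [('g1',(210,106),.03),('g2',(207,204),.03),('shaker',(321,110),.085)]: print(n,onplane('wrist',uv,z,c))
for uvs in ([(447,103),(582,111),(580,213),(443,215)],[(0,145),(107,119),(117,221),(8,229)]):
    P=np.array([onplane('wrist',u,.022,c)[:2] for u in uvs]); print(P.round(3).tolist(),P.mean(0))
```

```text
lemon ((0.43003174662590027, -0.12558820843696594), (0.05613863468170166, 0.05486706644296646), 34.56288528442383) ((0.4303325116634369, -0.12584428489208221), (0.04873557388782501, 0.06450678408145905), 80.22942352294922) [ 0.3965 -0.1513] [ 0.4648 -0.1015]
g1 [ 0.527  -0.0285  0.03  ]
g2 [ 0.4331 -0.0218  0.03  ]
shaker [ 0.5165 -0.1314  0.085 ]
[[0.532, -0.254], [0.544, -0.425], [0.426, -0.436], [0.42, -0.255]] [ 0.4807 -0.3426]
[[0.516, 0.265], [0.525, 0.09], [0.415, 0.087], [0.408, 0.27]] [0.4662 0.1781]
```

>>> send_rows --pt "0.1 -0.25 0" --pt "0 0 5" --pt "0 0 5" --pt "0 0 5" --pt "0 0 4" --pt "0 0 2" --pt "0 0 1.6" --pt "0 0 0" --pt "0 0 0" --pt "0 0 0" --pt "0 0 0" --pt "0 0 0" --pt "0 0 0" --pt "0 0 -1" --pt "0 0 -2" --pt "0 0 -2" --yaw '[7,0,0,0,0,0,0,0,0,0,0,0,0,0,0,0]' --hand '[8.5,8.5,8.5,8.5,8.5,8.5,8.5,8.5,4,4,4,4,4,4,4,4]' --grip_force 30

```text
clock: 4.15
eef_pos: [0.4308, -0.1252, 0.0564]
eef_rot: [[0.993, -0.121, 0.0], [-0.121, -0.993, 0.0], [0.0, -0.0, -1.0]]
contact_force: [-0.2, -0.3, -1.2]
gripper_width: 0.59
grip_force: 31.3
```

>>> send_rows --pt "0 0 -2" --pt "0 0 -2" --pt "0 0 -1.6" --pt "0 0 0" --pt "0 0 0" --pt "0 0 0" --pt "0 0 0" --pt "-2.2 2.08 0" --pt "-2.2 2.08 0" --pt "-2.2 2.08 0" --pt "-2.2 2.08 0" --pt "-2.2 2.08 0" --pt "-2.2 2.08 0" --pt "0 0 0" --pt "0 0 0" --yaw '[-9.8,-9.8,-9.8,-9.8,-9.8,-9.8,-9.8,0,0,0,0,0,0,0,0]' --hand '[4,4,4,4,4,4,4,4,4,4,4,4,4,4,4]'

```text
clock: 6.02
eef_pos: [0.4776, -0.2998, 0.1115]
eef_rot: [[0.474, 0.88, -0.001], [0.88, -0.474, 0.001], [0.0, -0.001, -1.0]]
contact_force: [-0.2, 0.3, -0.3]
gripper_width: 0.585
grip_force: 31.4
```

Run:
```python
from h import *
s=observe(); print(s['clock'],s['eef_pos'],s['eef_rot'])
c=viewer.get_calibration('wrist'); im=viewer.camera('wrist')[:,:,::-1]; cv2.imwrite('pics/w2.png',im)
import pickle; pickle.dump(c,open('w2.pkl','wb')); print(c['xyz'])
```

```text
6.025 [ 0.4776 -0.2998  0.1115] [[ 0.4745  0.8803 -0.0007]
 [ 0.8803 -0.4745  0.0008]
 [ 0.0004 -0.001  -1.    ]]
[ 0.5107 -0.2392  0.2544]
```

View pics/w2.png

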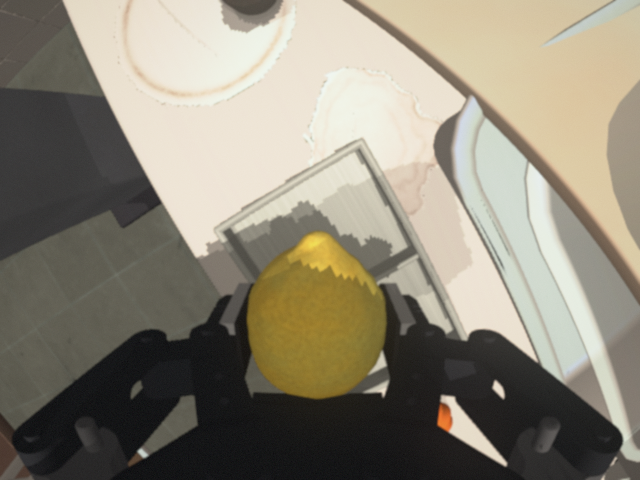

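The lemon is held well. The +y tray corners show at (362,141) and (217,231), and the divider meets the far wall at about (416,255). I'll work out the tray pose.

Run:
```python
from h import *
import pickle; c=pickle.load(open('w2.pkl','rb'))
A=onplane('wrist',(362,140),.022,c);B=onplane('wrist',(216,231),.022,c);D=onplane('wrist',(417,255),.022,c)
print(A,B,np.linalg.norm(A-B),D,np.linalg.norm(A-D))
u=(A-B)/np.linalg.norm(A-B); v=np.array([-u[1],u[0],0])
print(np.degrees(np.arctan2(u[1],u[0])),'centre',(A+B)/2-v*.086,'comp+',(A+B)/2-v*.044,'comp-',(A+B)/2-v*.128)
```

```text
[ 0.5331 -0.2555  0.022 ] [ 0.4217 -0.2619  0.022 ] 0.11163898069574649 [ 0.5323 -0.3406  0.022 ] 0.08512304241706778
3.290542839972728 centre [ 0.4824 -0.3446  0.022 ] comp+ [ 0.4799 -0.3027  0.022 ] comp- [ 0.4848 -0.3865  0.022 ]
```

>>> send_rows --pt "-0.1 0.3 2" --pt "0 0 3" --pt "0 0 2.5" --pt "0 0 1.2" --pt "0 0 0.8" --pt "0 0 0.5" --pt "0 0 0.3" --pt "0 0 0" --pt "0 0 0" --yaw '[0,0,0,0,0,0,0,0,0]' --hand '[4,4,4,4,4,4,4,4,4]'

```text
clock: 7.2
eef_pos: [0.4806, -0.3032, 0.0096]
eef_rot: [[0.475, 0.88, 0.001], [0.88, -0.475, -0.001], [-0.0, 0.001, -1.0]]
contact_force: [-2.1, 0.4, 7.2]
gripper_width: 0.587
grip_force: 31.7
```

>>> send_rows --pt "0 0 0" --pt "0 0 0" --pt "0 0 0" --pt "0 0 0" --pt "0 0 -1" --pt "0 0 -2" --pt "0 0 -4" --pt "0 0 -5" --pt "0 0 -4" --pt "0 0 0" --yaw '[0,0,0,0,0,0,0,0,0,0]' --hand '[5.5,6.2,6.2,6.2,6.2,6.2,6.2,6.2,6.2,6.2]'

```text
clock: 8.45
eef_pos: [0.4825, -0.3039, 0.1726]
eef_rot: [[0.475, 0.88, 0.008], [0.88, -0.475, -0.004], [-0.0, 0.009, -1.0]]
contact_force: [-0.2, -0.2, -1.4]
gripper_width: 0.723
grip_force: 0.0
```

Run:
```python
from h import *
s=observe(); print(s['clock'],s['eef_pos'],s['eef_rot'])
c=viewer.get_calibration('wrist'); im=viewer.camera('wrist')[:,:,::-1]; cv2.imwrite('pics/w3.png',im)
import pickle; pickle.dump(c,open('w3.pkl','wb'))
```

```text
8.45 [ 0.4825 -0.3039  0.1726] [[ 0.4751  0.8799  0.0077]
 [ 0.8799 -0.4751 -0.0042]
 [-0.0001  0.0088 -1.    ]]
```

View pics/w3.png

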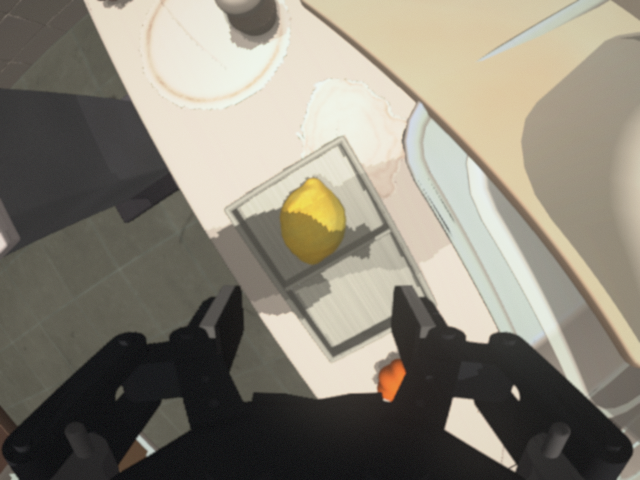

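The lemon rests in the +y compartment at (313,222). Next is garlic g1, with the closing axis turned along world x.

>>> send_rows --pt "0 0 0" --pt "0 0 0" --pt "0 0 0" --pt "3.9 0.65 0" --pt "3.9 0.65 0" --pt "3.9 0.65 0" --pt "3.9 0.65 0" --pt "3.9 0.65 0" --pt "4 0.65 0" --pt "4 0.6 0" --pt "0 0 0" --pt "0 0 0" --yaw '[-9.45,-9.45,-9.45,0,0,0,0,0,0,0,0,0]' --hand '[8.5,8.5,8.5,8.5,8.5,8.5,8.5,8.5,8.5,8.5,8.5,8.5]'

```text
clock: 10.0
eef_pos: [0.5243, -0.0291, 0.1672]
eef_rot: [[0.0, 1.0, -0.003], [1.0, -0.0, -0.001], [-0.001, -0.003, -1.0]]
contact_force: [0.2, 0.1, -0.8]
gripper_width: 0.994
grip_force: 0.0
```

Run:
```python
from h import *
s=observe(); print(s['clock'],s['eef_pos'],s['eef_rot'])
c=viewer.get_calibration('wrist'); im=viewer.camera('wrist')[:,:,::-1]; cv2.imwrite('pics/w4.png',im)
import pickle; pickle.dump(c,open('w4.pkl','wb'))
```

```text
10.0 [ 0.5243 -0.0291  0.1672] [[ 0.0004  1.     -0.0028]
 [ 1.     -0.0005 -0.001 ]
 [-0.001  -0.0028 -1.    ]]
```

View pics/w4.png

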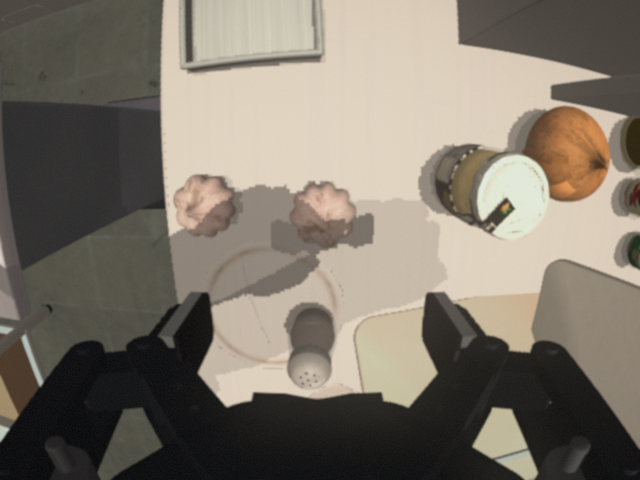

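Run:
```python
from h import *
import pickle; c=pickle.load(open('w4.pkl','rb'))
for n,uv,z in [('g1',(323,214),.0265),('g2',(205,206),.0265),('shaker base',(311,320),.035),('shaker top',(310,371),.088),('plain -y corner -x',(181,69),.022),('plain -y corner +x',(323,57),.022),('jar',(513,196),.099)]: print(n,onplane('wrist',uv,z,c))
```

```text
g1 [ 0.5287 -0.0226  0.0265]
g2 [ 0.4342 -0.0155  0.0265]
shaker base [ 0.5189 -0.1112  0.035 ]
shaker top [ 0.519  -0.1253  0.088 ]
plain -y corner -x [0.4158 0.0965 0.022 ]
plain -y corner +x [0.5287 0.0999 0.022 ]
jar [0.6482 0.0063 0.099 ]
```

Garlic g1 at (323,214) is almost directly below; g2 is at (205,206). I'll descend and grip g1.

>>> send_rows --pt "0.2 0.35 0" --pt "0 0 5" --pt "0 0 5" --pt "0 0 3" --pt "0 0 2" --pt "0 0 1.1" --pt "0 0 0" --pt "0 0 0" --pt "0 0 0" --pt "0 0 0" --pt "0 0 0" --pt "0 0 0" --pt "0 0 -1" --pt "0 0 -2" --pt "0 0 -3" --pt "0 0 -4" --pt "0 0 -5" --yaw '[0,0,0,0,0,0,0,0,0,0,0,0,0,0,0,0,0]' --hand '[8.5,8.5,8.5,8.5,8.5,8.5,8.5,4,4,4,4,4,4,4,4,4,4]' --grip_force 25

```text
clock: 12.18
eef_pos: [0.528, -0.0263, 0.1586]
eef_rot: [[-0.0, 1.0, -0.002], [1.0, 0.0, 0.0], [0.0, -0.002, -1.0]]
contact_force: [1.5, -1.3, -0.6]
gripper_width: 0.599
grip_force: 26.2
```

>>> send_rows --pt "-2 0 0" --pt "-4 -0.5 0" --pt "-4 -0.5 0" --pt "-4 -0.5 0" --pt "-4 -0.5 0" --pt "-4 -0.5 0" --pt "-4 -0.5 0" --pt "-4 -0.5 0" --pt "-4 -0.5 0" --pt "-2 -0.4 0" --pt "0 0 0" --pt "0 0 3" --pt "0 0 3" --pt "0 0 1.5" --pt "0 0 0" --pt "0 0 0" --yaw '[0,0,0,0,0,0,0,0,0,0,0,0,0,-3,0,0]' --hand '[4,4,4,4,4,4,4,4,4,4,4,4,4,4,4,4]'

```text
clock: 14.18
eef_pos: [0.4859, -0.3858, 0.0836]
eef_rot: [[-0.053, 0.999, 0.002], [0.999, 0.053, -0.001], [-0.001, 0.002, -1.0]]
contact_force: [0.6, 0.1, 0.0]
gripper_width: 0.593
grip_force: 26.2
```

Run:
```python
from h import *
s=observe(); print(s['clock'],s['eef_pos'],s['eef_rot'])
c=viewer.get_calibration('wrist'); im=viewer.camera('wrist')[:,:,::-1]; cv2.imwrite('pics/w5.png',im)
import pickle; pickle.dump(c,open('w5.pkl','wb'))
```

```text
14.175 [ 0.4859 -0.3858  0.0836] [[-0.0529  0.9986  0.0022]
 [ 0.9986  0.0529 -0.0006]
 [-0.0007  0.0021 -1.    ]]
```

View pics/w5.png

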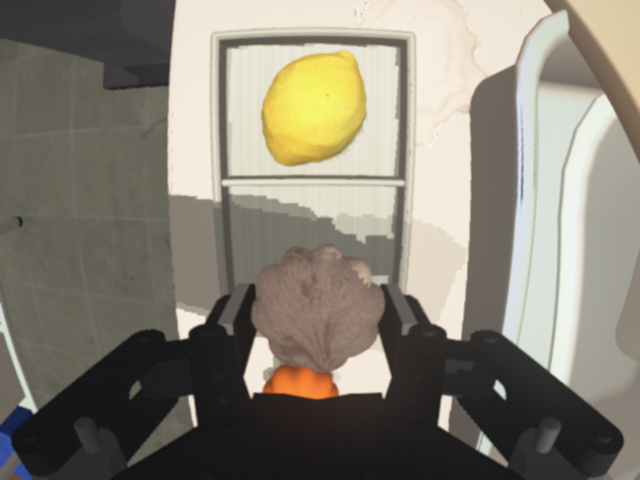

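The garlic is held over the -y compartment. The divider line runs from (222,182) to (404,182), and the lemon at (315,107) is undisturbed.

Run:
```python
from h import *
import pickle; c=pickle.load(open('w5.pkl','rb'))
A=onplane('wrist',(405,182),.022,c);B=onplane('wrist',(221,182),.022,c); C1=onplane('wrist',(212,33),.022,c); C2=onplane('wrist',(415,33),.022,c)
print(A,B,C1,C2); u=(A-B)/np.linalg.norm(A-B); v=np.array([-u[1],u[0],0]); print((A+B)/2-.042*v,(A+B)/2+.042*v)
u=(C2-C1)/np.linalg.norm(C2-C1); v=np.array([-u[1],u[0],0]); print((C1+C2)/2-.128*v)
```

```text
[ 0.5334 -0.3406  0.022 ] [ 0.4298 -0.3459  0.022 ] [ 0.421  -0.2604  0.022 ] [ 0.5338 -0.2549  0.022 ]
[ 0.4837 -0.3852  0.022 ] [ 0.4794 -0.3013  0.022 ]
[ 0.4837 -0.3855  0.022 ]
```

>>> send_rows --pt "0 -0.2 2" --pt "0 0 2" --pt "0 0 1.5" --pt "0 0 1" --pt "0 0 0.5" --pt "0 0 0.4" --pt "0 0 0" --pt "0 0 0" --yaw '[0,0,0,0,0,0,0,0]' --hand '[4,4,4,4,4,4,4,4]'

```text
clock: 15.22
eef_pos: [0.4827, -0.3861, 0.0116]
eef_rot: [[-0.052, 0.999, -0.001], [0.999, 0.052, -0.001], [-0.001, -0.001, -1.0]]
contact_force: [-5.3, 3.1, 16.5]
gripper_width: 0.6
grip_force: 27.1
```

>>> send_rows --pt "0 0 0" --pt "0 0 0" --pt "0 0 0" --pt "0 0 0" --pt "0 0 -1" --pt "0 0 -2" --pt "0 0 -4" --pt "0 0 -5" --pt "0 0 -4" --pt "0 0 0" --pt "0 0 0" --yaw '[0,0,0,0,0,0,0,0,0,3,0]' --hand '[5.5,6.6,6.6,6.6,6.6,6.6,6.6,6.6,6.6,6.6,6.6]'

```text
clock: 16.6
eef_pos: [0.483, -0.3863, 0.1703]
eef_rot: [[-0.0, 1.0, 0.002], [1.0, 0.0, -0.002], [-0.002, 0.002, -1.0]]
contact_force: [-0.3, -0.1, -0.3]
gripper_width: 0.774
grip_force: 0.0
```

>>> send_rows --pt "4 -0.5 0" --pt "4 -0.5 0" --pt "4 -0.5 0" --pt "4 -0.5 0" --pt "4 -0.6 0" --pt "4 -0.6 0" --pt "4 -0.6 0" --pt "4 -0.6 0" --pt "4.5 -0.6 0" --pt "0 0 0" --pt "0 0 0" --yaw '[0,0,0,0,0,0,0,0,0,0,0]' --hand '[8.5,8.5,8.5,8.5,8.5,8.5,8.5,8.5,8.5,8.5,8.5]'

```text
clock: 17.98
eef_pos: [0.4327, -0.0218, 0.1683]
eef_rot: [[-0.0, 1.0, -0.0], [1.0, 0.0, -0.001], [-0.001, -0.0, -1.0]]
contact_force: [0.4, 0.7, 0.8]
gripper_width: 0.998
grip_force: 0.0
```

Run:
```python
from h import *
s=observe(); print(s['clock'],s['eef_pos'])
w=viewer.camera('wrist')[:,:,::-1]; t=viewer.camera('top')[:,:,::-1]
t=cv2.resize(t[235:335,370:500],None,fx=2.4,fy=2.4,interpolation=cv2.INTER_CUBIC)
o=np.zeros((480+240,640,3),np.uint8); o[:480]=w; o[480:,:312]=t; cv2.imwrite('pics/w6.png',cv2.resize(o,None,fx=.8,fy=.8))
```

```text
17.975 [ 0.4327 -0.0218  0.1683]
```

View pics/w6.png

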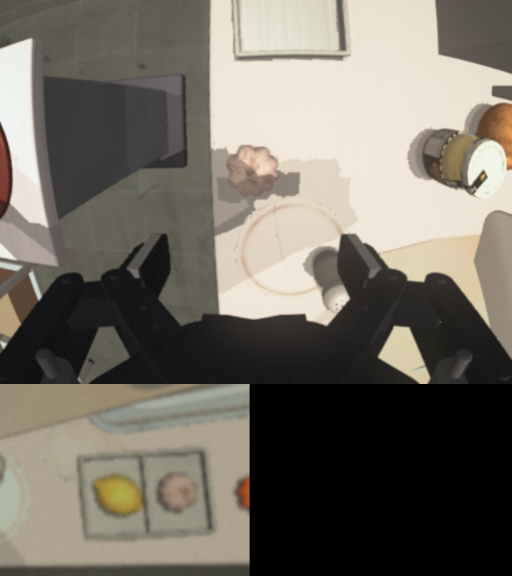

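Lemon and garlic are both sitting in the divided tray. Garlic g2 at (315,212) in the wrist picture is centred, so I'll grip it.

>>> send_rows --pt "0 0 5" --pt "0 0 5" --pt "0 0 3" --pt "0 0 2" --pt "0 0 1.2" --pt "0 0 0" --pt "0 0 0" --pt "0 0 0" --pt "0 0 0" --pt "0 0 0" --pt "0 0 0" --pt "0 0 -1" --pt "0 0 -2" --pt "0 0 -3" --pt "0 0 -3" --pt "0 0 -2" --yaw '[0,0,0,0,0,0,0,0,0,0,0,0,0,0,0,0]' --hand '[8.5,8.5,8.5,8.5,8.5,8.5,4,4,4,4,4,4,4,4,4,4]' --grip_force 25

```text
clock: 20.08
eef_pos: [0.433, -0.0213, 0.1183]
eef_rot: [[0.0, 1.0, 0.002], [1.0, -0.0, -0.0], [-0.0, 0.002, -1.0]]
contact_force: [-0.2, -0.8, -0.4]
gripper_width: 0.574
grip_force: 26.0
```

>>> send_rows --pt "2.3 0.4 0" --pt "3.5 0.5 0" --pt "4 0.5 0" --pt "4 0.5 0" --pt "4 0.5 0" --pt "4 0.5 0" --pt "2.5 0.5 0" --pt "0 0 0" --pt "0 0 3" --pt "0 0 3" --pt "0 0 2" --pt "0 0 1.3" --pt "0 0 0.7" --pt "0 0 0.5" --pt "0 0 0.3" --pt "0 0 0" --pt "0 0 0" --yaw '[0,0,0,0,0,0,0,0,0,0,0,0,0,0,0,0,0]' --hand '[4,4,4,4,4,4,4,4,4,4,4,4,4,4,4,4,4]'

```text
clock: 22.2
eef_pos: [0.4671, 0.2217, 0.0104]
eef_rot: [[0.0, 1.0, 0.002], [1.0, -0.0, -0.001], [-0.001, 0.002, -1.0]]
contact_force: [-2.2, -1.9, 12.0]
gripper_width: 0.578
grip_force: 26.9
```

>>> send_rows --pt "0 0 0" --pt "0 0 0" --pt "0 0 0" --pt "0 0 0" --pt "0 0 -1" --pt "0 0 -2" --pt "0 0 -4" --pt "0 0 -5" --pt "0 0 -4" --pt "0 0 0" --yaw '[0,0,0,0,0,0,0,0,0,0]' --hand '[5.5,6.6,6.6,6.6,6.6,6.6,6.6,6.6,6.6,6.6]'

```text
clock: 23.45
eef_pos: [0.4685, 0.2232, 0.1721]
eef_rot: [[0.0, 1.0, 0.007], [1.0, -0.0, 0.004], [0.004, 0.007, -1.0]]
contact_force: [-0.5, -0.7, -0.2]
gripper_width: 0.776
grip_force: 0.0
```

>>> send_rows --pt "-4 0.6 0" --pt "-4 0.6 0" --pt "-4 0.6 0" --pt "-4 0.6 0" --pt "-4 0.6 0" --pt "-4 0.6 0" --pt "-4 0.6 0" --pt "-4 0.6 0" --pt "-3.2 0.4 0" --pt "0 0 0" --pt "0 0 0" --yaw '[0,0,0,0,0,0,0,0,0,0,0]' --hand '[8.5,8.5,8.5,8.5,8.5,8.5,8.5,8.5,8.5,8.5,8.5]'

```text
clock: 24.82
eef_pos: [0.5182, -0.129, 0.1678]
eef_rot: [[-0.001, 1.0, -0.001], [1.0, 0.001, 0.001], [0.001, -0.001, -1.0]]
contact_force: [-0.3, -0.5, 0.2]
gripper_width: 0.994
grip_force: 0.0
```

Run:
```python
from h import *
s=observe(); print(s['clock'],s['eef_pos'])
w=viewer.camera('wrist')[:,:,::-1]; t=viewer.camera('top')[:,:,::-1]; cv2.imwrite('pics/t7.png',t)
t=cv2.resize(t[235:335,195:325],None,fx=2.4,fy=2.4,interpolation=cv2.INTER_CUBIC)
o=np.zeros((480+240,640,3),np.uint8); o[:480]=w; o[480:,:312]=t; cv2.imwrite('pics/w7.png',cv2.resize(o,None,fx=.8,fy=.8))
```

```text
24.825 [ 0.5182 -0.129   0.1678]
```

View pics/w7.png

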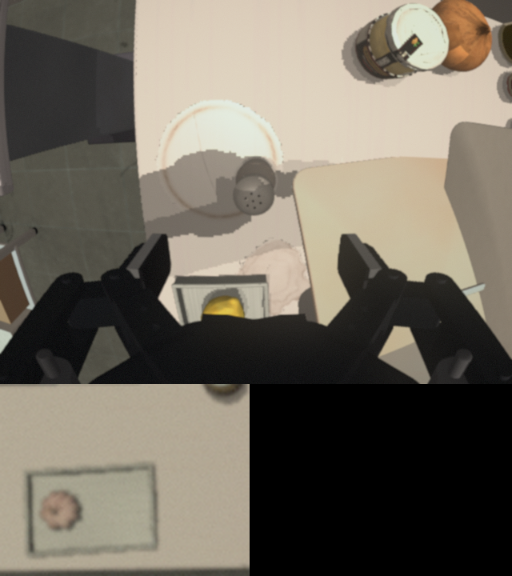

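The shaker at (317,244) is centred under the tool, and the garlic sits in the plain tray. The cutting board's edge is near x ≈ 0.56, so I'll grip along world y.

>>> send_rows --pt "0 0 0" --pt "0 0 0" --pt "0 0 0" --pt "0 0 0" --pt "0 0 0" --pt "0 0 0" --pt "0 0 0" --pt "0 0 0" --pt "0 0 0" --pt "0 0 0" --yaw '[10,10,10,10,10,10,10,10,10,0]' --hand '[8.5,8.5,8.5,8.5,8.5,8.5,8.5,8.5,8.5,8.5]'

```text
clock: 26.18
eef_pos: [0.5188, -0.1285, 0.1684]
eef_rot: [[1.0, 0.005, -0.0], [0.005, -1.0, 0.0], [-0.0, -0.0, -1.0]]
contact_force: [0.4, -0.9, -0.0]
gripper_width: 1.002
grip_force: 0.0
```

>>> send_rows --pt "0 0 4" --pt "0 0 4" --pt "0 0 3" --pt "0 0 2" --pt "0 0 1.1" --pt "0 0 0" --pt "0 0 0" --pt "0 0 0" --pt "0 0 0" --pt "0 0 0" --pt "0 0 0" --pt "0 0 0" --pt "0 0 -1" --pt "0 0 -2" --pt "0 0 -3" --pt "0 0 -3" --pt "0 0 -2" --pt "0 0 0" --yaw '[0,0,0,0,0,0,0,0,0,0,0,0,0,0,0,0,0,0]' --hand '[8.5,8.5,8.5,8.5,8.5,8.5,3,3,3,3,3,3,3,3,3,3,3,3]' --grip_force 30

```text
clock: 28.42
eef_pos: [0.5197, -0.1304, 0.139]
eef_rot: [[1.0, -0.0, 0.004], [-0.0, -1.0, -0.001], [0.004, 0.001, -1.0]]
contact_force: [0.9, -0.1, -2.1]
gripper_width: 0.471
grip_force: 30.5
```

>>> send_rows --pt "0 0 0" --pt "0 0 0" --pt "0 0 0" --pt "0 0 0" --pt "0 0 0" --pt "0 0 0" --pt "0 0 0" --pt "0 0 0" --pt "0 0 0" --pt "1.8 -0.4 0" --pt "3 -0.6 0" --pt "3.5 -0.6 0" --pt "3.5 -0.6 0" --pt "3.5 -0.7 0" --pt "3.5 -0.7 0" --pt "3.5 -0.7 0" --pt "3 -0.5 0" --pt "1.5 -0.3 0" --pt "0 0 0" --pt "0 0 0" --yaw '[-10,-10,-10,-10,-10,-10,-10,-10,-10,0,0,0,0,0,0,0,0,0,0,0]' --hand '[3,3,3,3,3,3,3,3,3,3,3,3,3,3,3,3,3,3,3,3]'

```text
clock: 30.92
eef_pos: [0.4678, 0.1362, 0.137]
eef_rot: [[0.003, 1.0, -0.001], [1.0, -0.003, -0.002], [-0.002, -0.001, -1.0]]
contact_force: [0.5, -0.8, -1.0]
gripper_width: 0.47
grip_force: 30.5
```

Run:
```python
from h import *
s=observe(); print(s['clock'],s['eef_pos'],s['eef_rot'])
w=viewer.camera('wrist')[:,:,::-1]; t=viewer.camera('side')[:,:,::-1]
t=cv2.resize(t[150:290,200:360],None,fx=1.7,fy=1.7,interpolation=cv2.INTER_CUBIC)
o=np.zeros((480+238,640,3),np.uint8); o[:480]=w; o[480:,:272]=t; cv2.imwrite('pics/w8.png',cv2.resize(o,None,fx=.8,fy=.8))
```

```text
30.925 [0.4678 0.1362 0.137 ] [[ 0.0027  1.     -0.0007]
 [ 1.     -0.0027 -0.0015]
 [-0.0015 -0.0007 -1.    ]]
```

View pics/w8.png

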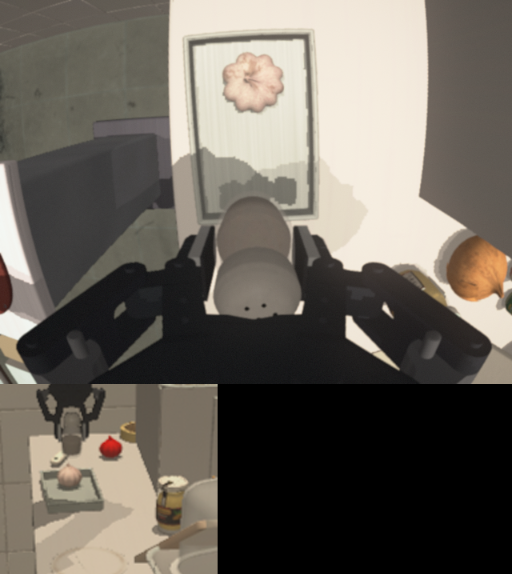

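The shaker hangs upright and the garlic sits at (317,100) in the tray. The tray's -y wall is at about y = 0.104, so I'll shift 8 mm inward and lower it.

>>> send_rows --pt "0.8 0.3 2" --pt "0 0 3" --pt "0 0 2" --pt "0 0 1.5" --pt "0 0 0.8" --pt "0 0 0.5" --pt "0 0 0.4" --pt "0 0 0.3" --pt "0 0 0" --pt "0 0 0" --yaw '[0,0,0,0,0,0,0,0,0,0]' --hand '[3,3,3,3,3,3,3,3,3,3]'

```text
clock: 32.28
eef_pos: [0.471, 0.1459, 0.0325]
eef_rot: [[0.0, 1.0, 0.0], [1.0, -0.0, 0.0], [0.0, 0.0, -1.0]]
contact_force: [-0.1, -0.8, -1.7]
gripper_width: 0.478
grip_force: 30.5
```

>>> send_rows --pt "0 0 0.1" --pt "0 0 0.1" --pt "0 0 0.1" --pt "0 0 0" --yaw '[0,0,0,0]' --hand '[3,3,3,3]'

```text
clock: 32.78
eef_pos: [0.4711, 0.1461, 0.0314]
eef_rot: [[-0.0, 1.0, 0.002], [1.0, 0.0, -0.001], [-0.001, 0.002, -1.0]]
contact_force: [-3.1, -1.1, 15.8]
gripper_width: 0.476
grip_force: 32.5
```

Contact. I'll release and retreat.

>>> send_rows --pt "0 0 0" --pt "0 0 0" --pt "0 0 0" --pt "0 0 0" --pt "0 0 0" --pt "0 0 -1" --pt "0 0 -2" --pt "0 0 -4" --pt "0 0 -5" --pt "0 0 -4" --pt "-2 -2 0" --pt "-5 0 0" --pt "-5 0 0" --pt "0 0 0" --pt "0 0 0" --yaw '[0,0,0,0,0,0,0,0,0,0,0,0,0,0,0]' --hand '[4.6,5.2,6,6.2,6.2,6.2,6.2,6.2,6.2,6.2,6.2,6.2,6.2,6.2,6.2]'

```text
clock: 34.65
eef_pos: [0.4508, 0.0264, 0.1899]
eef_rot: [[0.0, 1.0, 0.001], [1.0, -0.0, 0.001], [0.001, 0.001, -1.0]]
contact_force: [-0.1, -0.1, 0.5]
gripper_width: 0.726
grip_force: 0.0
```

Run:
```python
from h import *
t=viewer.camera('top')[:,:,::-1]; s=viewer.camera('side')[:,:,::-1]
a=cv2.resize(t[215:335,200:500],None,fx=2.6,fy=2.6,interpolation=cv2.INTER_CUBIC)
b=cv2.resize(s[195:365,215:335],None,fx=1.65,fy=1.65,interpolation=cv2.INTER_CUBIC)
o=np.zeros((a.shape[0]+b.shape[0],780,3),np.uint8); o[:a.shape[0]]=a; o[a.shape[0]:,:b.shape[1]]=b
w=viewer.camera('wrist')[:,:,::-1]; w=cv2.resize(w,(370,278)); o[312:590,400:770]=w
cv2.imwrite('pics/f.png',o[:600])
```

```text
(no output)
```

View pics/f.png

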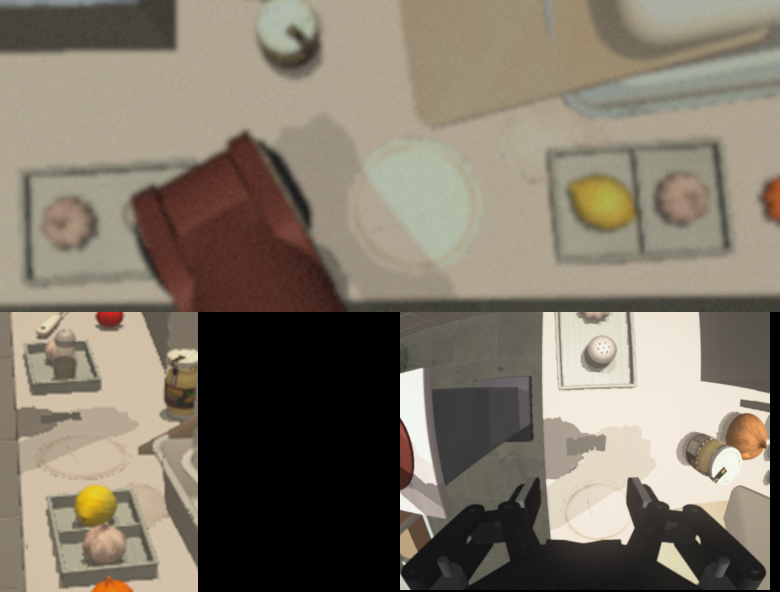

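The final picture shows the lemon and a garlic bulb in separate compartments. The other bulb and the upright shaker are in the plain tray, and the jar and onion are where they were.

```bash
python3 -c "
from rig import order; print(order.close_job())"
```

```text
the job is handed in; nothing more can be done
None
```

The job is handed in at about 35 s of the 93 s allowed: the lemon and one garlic bulb are in the divided tray, one to each compartment, the other bulb and the upright shaker are in the plain tray, and the jar and onion were not moved; the judge gave no verdict back, so this rests on the final camera pictures.

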